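Run down the loose wing nut of the flower press

TASK

One wing nut of the flower press has worked loose: the one at the corner with the apple burnt into the board. Spin it down clockwise with strokes of a fingertip against its wings until it stops hard on its washer, without taking the nut between the fingers and without lifting or shoving the press. Leave the other three nuts tight, and the pots, the widger, the scoop and the cloche where they are.

Things in the scene. Friction and masses are not known exactly. Their poses are not given: they have to be found in the camera images.
- wingnut (a joint): angle (rad) the loose wing nut is unscrewed. 0 is home on its washer, a hard stop; it starts 8 to 14 rad (1.3 to 2.2 turns) up. Right-handed thread: clockwise seen from above lowers the value, and the nut sinks 1.5 mm a turn. It turns freely (0.01 N m of friction), does not coast, and stays where it is left
- wingnut_seat (a point): centre of the loose nut's flat underside, on its axis; turns and rises with it; z up, x along the wings; 60 mm above the bench when home. Steel hub 20 mm in diameter, 13 mm tall, and two upright wings to +x and -x, round plates 5 mm thick, 18 mm in diameter, centred 17 mm off the axis and 16 mm above this point: they span 52 mm and stand from 7 to 25 mm above it, higher than the stud's end
- press: flower press, free on the bench, 1.7 kg, of two pine boards 180 x 180 x 15 mm with cards between. Origin at the centre of its underside, z up, x and y along the edges; top board's face 58 mm up. Four studs with 2 mm washers and wing nuts at plus or minus 70 mm in x and y; the loose nut is at +x, +y, with an apple 44 mm wide burnt into the board between it and the middle
- tight_left (a joint): angle (rad) that the tight wing nut at -70, +70 mm in the press's frame is unscrewed; 0 is tight. Same shape as the loose nut; it resists with 0.5 N m
- tight_right (a joint): the same for the tight wing nut at +70, -70 mm in the press's frame
- tight_far (a joint): the same for the tight wing nut at -70, -70 mm in the press's frame
- pot_small: terracotta pot standing upright beside the press, rim 90 mm in diameter, 77 mm tall; origin at the centre of its foot
- pot_large: terracotta pot standing upright to one side, rim 134 mm in diameter, 115 mm tall; origin at the centre of its foot
- widger: stainless widger (slim seedling lifter) lying beside the press, 187 mm long, 21 mm wide, 4 mm thick; origin under its middle, x along it
- scoop: lime-green plastic scoop lying beside the press, 60 mm wide and 60 mm tall; origin under the rear of its trough, which runs 107 mm to +x; its handle runs 108 mm to -x
- cloche: bell-shaped glass cloche standing to one side, 224 mm in diameter, 250 mm tall; origin at the centre of its rim on the bench

How it is judged:
By the outcome, as a careful person would: the job done as asked, in the order asked, and still so for the second after the job is handed in, with the robot touching nothing.
It also fails if it takes over 58 s, if anything falls off the work surface, if the arm or the gripper's body presses on something with over 40 N, if the wrist force passes 120 N, or if a joint passes its speed limit or range.

ROBOT

A 7-joint arm with a two-finger parallel gripper is mounted at the origin on the work surface. World frame = base frame: x ahead of the robot, y to its left, z up, the work surface at z = 0. Lengths are in m, angles in rad, forces in N, time in s.
With the tool pointing down it reaches from about 0.4 to 0.85 m from the base axis. Payload 10.4 kg.
Tool frame: the origin (TCP) lies on the centre line of the jaws, within the pads' length; the fingertips stand 17 mm ahead of it and the grasp point (between the pads) lies 2 mm behind it (ctrl.nose_length is the distance from the TCP to the fingertips, in m); z points along the fingers, y is the line along which they close (so a half turn about z gives the same grasp; the last joint's range is limited). The gripper opens to 87 mm and grips with 3 to 60 N. Pads are 19 mm wide; open, the fingers measure 117 mm over their backs; the gripper's body (75 mm by 190 mm) begins 51 mm behind the grasp point.
Start: joints at [1.111, 0.332, -0.065, 1.46, 0.022, 1.35, -0.088], TCP at [0.264, -0.566, 0.24] pointing down, gripper open.
Joint ranges: [-2.6, 2.6], [-0.5, 2.12], [-1.47, 1.34], [0.16, 2.42], [-1.27, 4.41], [0.06, 2.06], [-2.6, 2.6]. Speed limits (rad/s): [2.22, 2.22, 2.79, 2.79, 3.14, 3.14, 3.14].

INTERFACE

Orientations are given as a unit quaternion [w, x, y, z].
In Python, from workcell import ctrl gives the robot as it stands.
- The arm moves only by the tool step_arm, never from a script. Its argument "deltas" is one flat list of numbers, 6 for each row, row after row: the shift along the tool's x, y, z in m, then the turn, a rotation vector about the tool's x, y, z in degrees. In form: [tx, ty, tz, rx, ry, rz, tx, ty, tz, rx, ry, rz, ...]. A call has 1 to 12 rows; each row shifts and turns the commanded pose from where the row before left it, along the tool's axes as they then stand; what a row does not reach is not made up. A row lasts 1/8 s, in which the tool goes at most 62.5 mm and 10.7 degrees, less where a joint would pass 70% of its speed; a pose out of reach is approached as far as the arm can. A call with a gripper value outside its range is refused whole. "jaw" is the opening in per cent of the stroke, from 0 (shut) to 100 (fully open), set as the call begins (left out, the last holds). The fingers move at their own pace and stop on an object; "grip_force" is the grip in N (left out, the last holds). Time passes only in rows, so rows that do not move let the fingers close. It gives the time, the measured TCP pose, the force, the opening and the grip force at its end, in the units of the state.
- ctrl.state(): the state, without advancing time (a new reading comes with each control period).
- ctrl.snapshot(name): name is "scene" or "side" or "wrist"; returns a dict with "color" (480x640x3 uint8, red, green, blue), "fov_y" (degrees; the focal length in pixels is half the picture's height over the tangent of half this angle, whatever the lens; pixels are square), "cx", "cy" (the principal point, pixels), "D" ([k1, k2, p1, p2, k3] as OpenCV has them; the pictures are not rectified), "world_to_cam" (4x4, takes a point from world to camera coordinates). Camera axes: x right, y up, looking along -z (the intrinsics and any distortion apply to the point x, -y, -z); pixel columns grow to the right and rows downward; lengths in m; the calibration is good to about 2 mm. A picture is of the moment at which its call begins. There is no depth.
- ctrl.hand_in(): hands the job in; it is judged then, once.
The state is a dict: "clock": time; "joint_pos": joint angles; "dq": joint speeds; "joint_efforts": joint torques, N m; "position": TCP position; "ee_rot": TCP orientation; "ft_force": force on the tool from outside, world axes, zero at the start; "moment": the same for the moment, N m; "width": opening from 0.0 (shut) to 1.0 (fully open); "grasp_force": force on a finger pad.
Only numpy, scipy, OpenCV 4.12 (cv2) and the standard library are available. Lean on these libraries where they do the work, as an engineer would, in place of code of your own. Each camera call takes 0.05 s, during which the arm holds its last target. There are 200 camera calls.

## Working session

There is one attempt and no reset: what is moved stays moved. The work goes in short steps, Python scripts to look and compute and a tool call to move; the robot and the scene stay as the last step left them, time stands still between calls to the robot, and variables do not carry over. Pictures are saved under pics/ and viewed, at most 10 in all, crops included, and the job is handed in when it is done.

Besides the shell and the picture viewer there is one more tool, called after "Call:" by a JSON object that holds its "method" and its "body", one argument or row to a line. step_arm: Moves the arm, as the interface text tells. Its arguments: {"type":"object","properties":{"deltas":{"type":"array"},"jaw":{"type":"number"},"grip_force":{"type":"number"}},"required":["deltas"]}

```bash
mkdir -p pics; ls
cat > h.py <<'E'
import numpy as np, cv2
from workcell import ctrl
def snap(n,f):
    s=ctrl.snapshot(n); cv2.imwrite(f'pics/{f}.png',s['color'][:,:,::-1]); np.save(f'pics/{f}.npy',s,allow_pickle=True); return s
def load(f): return np.load(f'pics/{f}.npy',allow_pickle=True).item()
def K(s):
    f=240/np.tan(np.radians(s['fov_y'])/2); return np.array([[f,0,s['cx']],[0,f,s['cy']],[0,0,1.]])
def ray(s,u,v):
    p=cv2.undistortPoints(np.array([[[u,v]]],float),K(s),np.array(s['D'],float))[0,0]
    M=np.array(s['world_to_cam']);R=M[:3,:3]
    return -R.T@M[:3,3], R.T@np.array([p[0],-p[1],-1.])
def onz(s,u,v,z):
    o,d=ray(s,u,v); return o+d*(z-o[2])/d[2]
def proj(s,P):
    M=np.array(s['world_to_cam']);c=(M[:3,:3]@np.array(P,float).T).T+M[:3,3]; c=c*[1,-1,-1]
    return cv2.projectPoints(c.reshape(-1,1,3),np.zeros(3),np.zeros(3),K(s),np.array(s['D'],float))[0][:,0]
E
python3 - <<'E'
from h import *
a=snap('scene','sc1');b=snap('side','si1')
for s in(a,b):
    M=np.array(s['world_to_cam']);print(-M[:3,:3].T@M[:3,3],s['fov_y'],s['D'])
s=ctrl.state();print(s['clock'],s['position'],s['ee_rot'],s['ft_force'])
E
```

```text
pics
[1.07966158 0.55265284 1.0125118 ] 46.404003381791135 [-0.00604232  0.          0.          0.          0.        ]
[0.19005421 0.84089654 0.63087902] 55.77506668559054 [-0.09745887  0.          0.          0.          0.        ]
0.1 [ 0.26426789 -0.56604566  0.23884484] [-6.01419853e-04  9.76241378e-01  2.16684990e-01 -1.60100045e-04] [ 0.33795432  0.13067805 -0.10847798]
```

View pics/sc1.png

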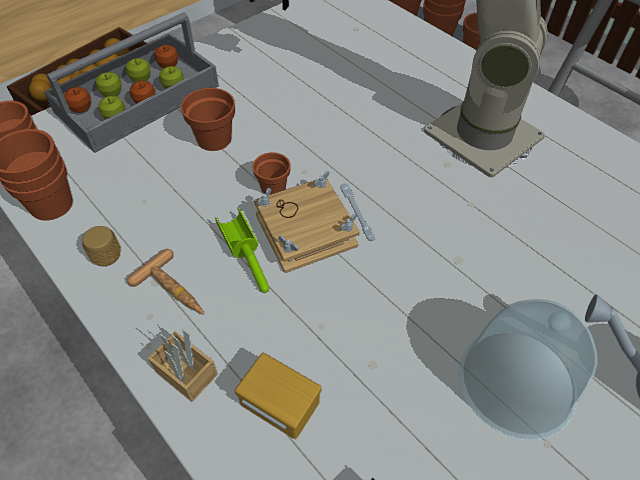

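View pics/si1.png

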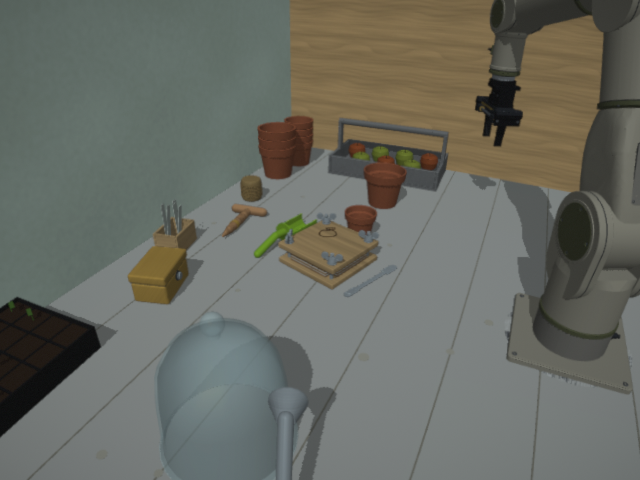

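The scene picture shows the press around (307,222). The apple is at (288,209), so the loose nut is the one at about (264,198), or (327,218) in the side view. The small pot stands close by at (271,172). I'll zoom in on both views.

Run:
```python
from h import *
a=load('sc1');b=load('si1')
for n,uv in dict(loose=(264,198),n2=(322,180),n3=(348,225),n4=(288,244)).items(): print(n,onz(a,*uv,.075))
for n,uv in dict(loose=(326,219),n2=(370,237),n3=(332,259),n4=(291,238)).items(): print(n,onz(b,*uv,.075))
print('pot rim',onz(a,271,162,.077),onz(b,361,213,.077)); print('scoop',onz(a,237,220,.05))
A=cv2.resize(a['color'][145:275,205:385],None,fx=4.4,fy=4.4,interpolation=2)
cv2.imwrite('pics/c1.png',A[:,:,::-1])
```

```text
loose [ 0.61729214 -0.14839058  0.075     ]
n2 [ 0.48320487 -0.1045043   0.075     ]
n3 [0.52911567 0.03136575 0.075     ]
n4 [ 0.65866595 -0.01411435  0.075     ]
loose [ 0.61319888 -0.13995301  0.075     ]
n2 [ 0.47623839 -0.10041862  0.075     ]
n3 [0.52076377 0.03398998 0.075     ]
n4 [ 0.64924539 -0.009662    0.075     ]
pot rim [ 0.53633273 -0.22515355  0.077     ] [ 0.54076928 -0.21098952  0.077     ]
scoop [ 0.69015221 -0.15503986  0.05      ]
```

View pics/c1.png

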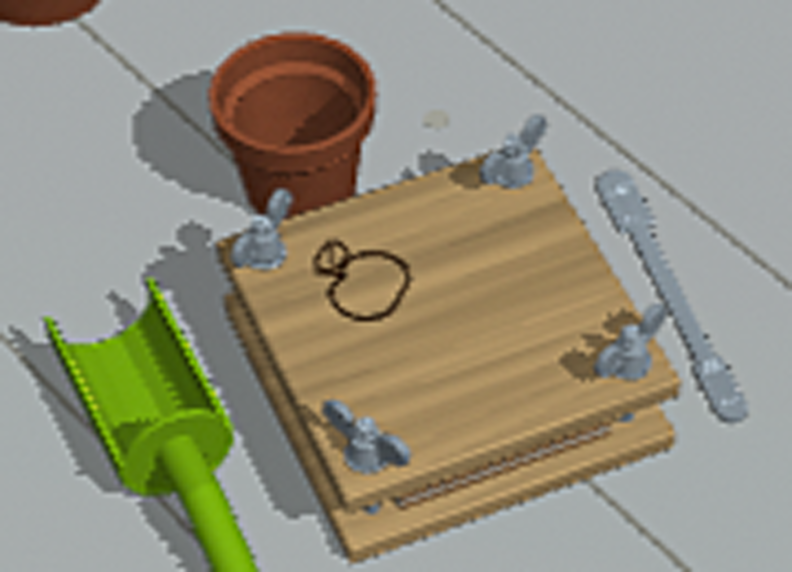

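The crop shows the apple at (365,283) beside the nut at (262,240), which confirms the loose corner. Its world position is about (0.615,-0.144), with the pot rim around 0.105 m away. I'll move over it with the jaws shut.

Call:
{"method": "step_arm", "body": {
  "deltas": [0.03,-0.015,0,0,0,0,0.04,-0.02,0,0,0,0,0.04,-0.02,0,0,0,0,0.04,-0.02,0,0,0,0,0.04,-0.02,0,0,0,0,0.04,-0.02,0,0,0,0,0.04,-0.02,0,0,0,0,0.04,-0.02,0,0,0,0,0.04,-0.02,0,0,0,0,0.04,-0.02,0,0,0,0,0.04,-0.02,0,0,0,0,0.03,-0.015,0,0,0,0],
  "jaw": 0,
  "grip_force": 10
}}

```text
clock: 1.6
position: [0.5847, -0.1613, 0.2391]
ee_rot: [-0.0, 0.976, 0.217, -0.0]
ft_force: [-0.5, -0.8, 0.4]
width: 0.004
grasp_force: 0.0
```

Run:
```python
from h import *
a=snap('wrist','w1')
M=np.array(a['world_to_cam']);print(-M[:3,:3].T@M[:3,3],M[:3,:3],a['fov_y'])
s=ctrl.state();print(s['clock'],s['position'],s['ee_rot'],s['ft_force'],s['width'],s['joint_pos'])
```

```text
[ 0.65225749 -0.12990813  0.38497589] [[ 4.24340284e-01 -9.05502714e-01 -3.98568428e-04]
 [ 8.71321397e-01  4.08441816e-01 -2.71982179e-01]
 [ 2.46443393e-01  1.15065714e-01  9.62302206e-01]] 67.31451189996098
1.65 [ 0.58670738 -0.15674082  0.23896996] [-1.39688611e-03  9.75584891e-01  2.19617536e-01  5.54604419e-04] [-0.35269019  4.19282172  0.53551505] 0.0031372819542331036 [ 0.49120196  0.31952413 -0.3806208   1.49549381  0.11681705  1.34944875
 -1.02553944]
```

View pics/w1.png

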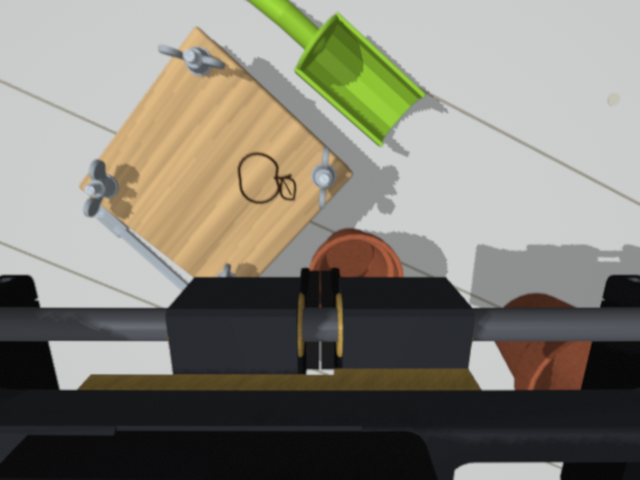

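The wrist view shows the loose nut's hub at (323,177). Its wing tips are at (325,152) and (323,207). The small pot's rim is around (357,255) and the scoop around (362,78).

Run:
```python
from h import *
a=load('w1')
for n,u,v,z in [('hub',323,177,.076),('w1',325,152,.08),('w2',323,207,.08),('n4',196,58,.074),('n3',100,186,.074),('corner',351,174,.058),('potL',309,270,.077),('potTop',354,230,.077),('potR',403,270,.077),('scoopcorner',381,145,.06),('scoop r',424,99,.06)]: print(n,onz(a,u,v,z).round(4))
```

```text
hub [ 0.6187 -0.1486  0.076 ]
w1 [ 0.6384 -0.1411  0.08  ]
w2 [ 0.5958 -0.1594  0.08  ]
n4 [ 0.6607 -0.0178  0.074 ]
n3 [0.5294 0.0232 0.074 ]
corner [ 0.6298 -0.1714  0.058 ]
potL [ 0.5366 -0.1731  0.077 ]
potTop [ 0.5881 -0.1934  0.077 ]
potR [ 0.5732 -0.251   0.077 ]
scoopcorner [ 0.6638 -0.1837  0.06  ]
scoop r [ 0.7131 -0.1991  0.06  ]
```

Call:
{"method": "step_arm", "body": {
  "deltas": [0.012,-0.009,0.03,0,0,0,0.012,-0.009,0.03,0,0,0,0.013,-0.01,0.03,0,0,0,0,0,0.015,0,0,0,0,0,0,0,0,0,0,0,0,0,0,0]
}}

```text
clock: 2.4
position: [0.606, -0.1234, 0.1358]
ee_rot: [0.001, 0.976, 0.216, 0.001]
ft_force: [0.4, -0.0, 0.2]
width: 0.006
grasp_force: 0.0
```

```bash
cat > st.py <<'E'
from h import *
A=np.array([.618,-.1495])
s=ctrl.state();q=np.array(s['ee_rot']);p=np.array(s['position'])
from scipy.spatial.transform import Rotation as Ro
R=Ro.from_quat(q[[1,2,3,0]]).as_matrix();d=R.T@np.r_[p[:2]-A,0]
print(s['clock'],p.round(4),'tool-frame offset from axis mm',(d*1e3).round(1),'phi',np.degrees(np.arctan2(d[1],d[0])).round(1),'F',np.round(s['ft_force'],2),'M',np.round(s['moment'],3),'q',q.round(4))
E
python3 - <<'E'
from st import *
a=snap('wrist','w2')
cv2.imwrite('pics/w2c.png',a['color'][:,:,::-1])
E
```

```text
2.4 [ 0.606  -0.1234  0.1358] tool-frame offset from axis mm [  0.1 -28.7  -0. ] phi -89.8 F [ 0.39 -0.01  0.21] M [0.016 0.024 0.037] q [6.000e-04 9.764e-01 2.161e-01 7.000e-04]
```

View pics/w2c.png

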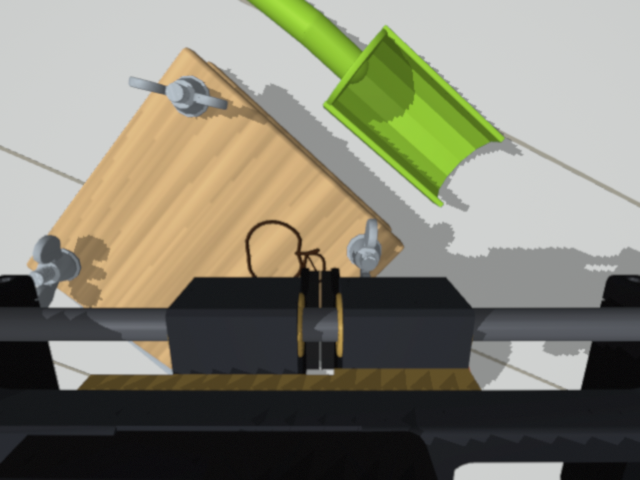

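The jaws are shut and the tips sit beside the hub, which is at (368,255), over the apple side of the board. Now I'll descend and make the first stroke, orbiting at 26 mm radius in 20° rows.

Call:
{"method": "step_arm", "body": {
  "deltas": [0,0.002,0.02,0,0,0,0,0,0.021,0,0,0,0,0,0,0,0,0,0.0089,0.0016,0,0,0,0,0.0078,0.0045,0,0,0,0,0.0058,0.0069,0,0,0,0,0.0031,0.0085,0,0,0,0,0,0.009,0,0,0,0,0,0,0,0,0,0]
}}

```text
clock: 3.58
position: [0.6426, -0.1423, 0.0934]
ee_rot: [0.0, 0.976, 0.216, -0.0]
ft_force: [0.9, -0.2, 0.4]
width: 0.009
grasp_force: 0.0
```

Run:
```python
from st import *
a=snap('wrist','w3');b=snap('scene','sc3')
A=cv2.resize(b['color'][145:275,205:385],None,fx=3,fy=3,interpolation=2)
B=a['color'][180:480,200:500]
h=np.zeros((390,540+300,3),np.uint8);h[:390,:540]=A[:390];h[:300,540:]=B
cv2.imwrite('pics/c3.png',cv2.resize(h,(798,370))[:,:,::-1])
```

```text
3.575 [ 0.6426 -0.1423  0.0934] tool-frame offset from axis mm [25.4  3.9 -0. ] phi 8.7 F [ 0.95 -0.15  0.45] M [ 0.024 -0.037  0.042] q [ 3.000e-04  9.764e-01  2.159e-01 -1.000e-04]
```

View pics/c3.png

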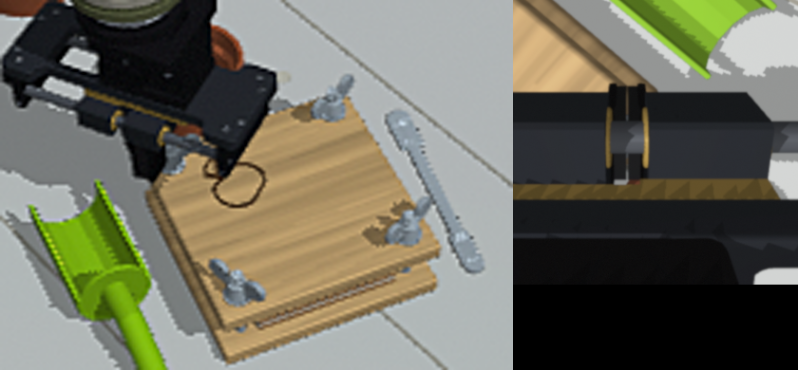

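The finger is at the outer side of the nut, tracking well, and the press hasn't moved. Continuing round.

Call:
{"method": "step_arm", "body": {
  "deltas": [-0.0031,0.0085,0,0,0,0,-0.0058,0.0069,0,0,0,0,-0.0078,0.0045,0,0,0,0,-0.0089,0.0016,0,0,0,0,-0.0089,-0.0016,0,0,0,0,-0.0078,-0.0045,0,0,0,0,-0.0058,-0.0069,0,0,0,0,-0.0031,-0.0085,0,0,0,0,0,-0.009,0,0,0,0,0.0031,-0.0085,0,0,0,0,0,0,0,0,0,0]
}}

```text
clock: 5.05
position: [0.5918, -0.1439, 0.0936]
ee_rot: [-0.0, 0.976, 0.218, 0.0]
ft_force: [0.6, -0.5, -0.8]
width: 0.005
grasp_force: 0.0
```

Run:
```python
from st import *
b=snap('scene','sc4');c=snap('side','si4')
A=cv2.resize(b['color'][145:275,205:385],None,fx=3,fy=3,interpolation=2)
B=cv2.resize(c['color'][190:290,250:400],None,fx=3,fy=3,interpolation=2)
h=np.zeros((390,990,3),np.uint8);h[:390,:540]=A[:390];h[:300,540:]=B
cv2.imwrite('pics/c4.png',cv2.resize(h,(798,314))[:,:,::-1])
```

```text
5.05 [ 0.5918 -0.1439  0.0936] tool-frame offset from axis mm [-21.4 -16.2   0. ] phi -142.8 F [ 0.63 -0.53 -0.83] M [-0.032 -0.004 -0.042] q [-2.000e-04  9.760e-01  2.176e-01  1.000e-04]
```

View pics/c4.png

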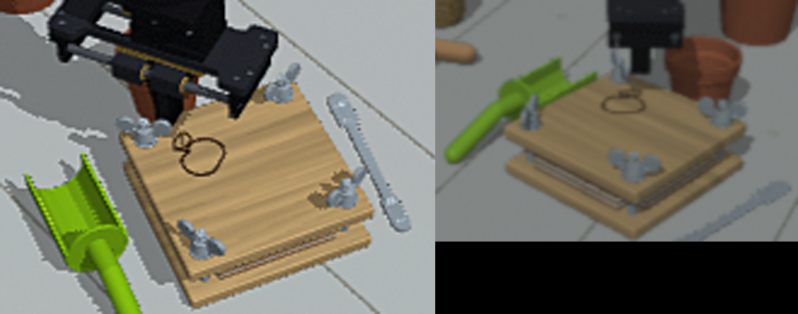

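The loose nut's wings, at (147,130) in the left half, have turned and the press is where it was. The stroke works, so on with it.

Call:
{"method": "step_arm", "body": {
  "deltas": [0.0058,-0.0069,0,0,0,0,0.0078,-0.0045,0,0,0,0,0.0089,-0.0016,0,0,0,0,0.0089,0.0016,0,0,0,0,0.0078,0.0045,0,0,0,0,0.0058,0.0069,0,0,0,0,0.0031,0.0085,0,0,0,0,0,0.009,0,0,0,0,-0.0031,0.0085,0,0,0,0,0,0,0,0,0,0,0,0,0,0,0,0]
}}

```text
clock: 6.52
position: [0.6432, -0.15, 0.0936]
ee_rot: [0.0, 0.976, 0.217, 0.0]
ft_force: [-0.1, 0.8, -0.2]
width: 0.007
grasp_force: 0.0
```

Run:
```python
from st import *
```

```text
6.525 [ 0.6432 -0.15    0.0936] tool-frame offset from axis mm [22.7 11.1  0. ] phi 26.1 F [-0.1   0.84 -0.2 ] M [-0.018  0.017  0.013] q [0.     0.9763 0.2166 0.    ]
```

Call:
{"method": "step_arm", "body": {
  "deltas": [-0.0058,0.0069,0,0,0,0,0,0,0,0,0,0,0,0,0,0,0,0]
}}

```text
clock: 6.9
position: [0.641, -0.1588, 0.0936]
ee_rot: [0.0, 0.976, 0.217, 0.0]
ft_force: [0.8, -0.6, -0.5]
width: 0.002
grasp_force: 0.0
```

Call:
{"method": "step_arm", "body": {
  "deltas": [-0.0033,0.0024,0,0,0,0,0,0,0,0,0,0]
}}

```text
clock: 7.15
position: [0.6389, -0.1626, 0.0936]
ee_rot: [0.0, 0.976, 0.216, -0.0]
ft_force: [0.1, -0.5, 0.9]
width: 0.006
grasp_force: 0.0
```

Call:
{"method": "step_arm", "body": {
  "deltas": [-0.0037,0.0018,0,0,0,0,0,0,0,0,0,0]
}}

```text
clock: 7.4
position: [0.6363, -0.1658, 0.0936]
ee_rot: [0.0, 0.976, 0.216, 0.0]
ft_force: [-0.3, 0.5, 0.2]
width: 0.003
grasp_force: 0.1
```

Call:
{"method": "step_arm", "body": {
  "deltas": [-0.0039,0.0012,0,0,0,0,0,0,0,0,0,0]
}}

```text
clock: 7.65
position: [0.6331, -0.1686, 0.0936]
ee_rot: [0.0, 0.976, 0.216, -0.0]
ft_force: [0.5, 0.2, -0.3]
width: 0.007
grasp_force: 0.1
```

Call:
{"method": "step_arm", "body": {
  "deltas": [-0.004,0.0006,0,0,0,0,0,0,0,0,0,0]
}}

```text
clock: 7.9
position: [0.6298, -0.1708, 0.0936]
ee_rot: [0.0, 0.976, 0.216, -0.0]
ft_force: [0.6, 0.3, 0.6]
width: 0.007
grasp_force: 0.1
```

Call:
{"method": "step_arm", "body": {
  "deltas": [-0.0041,0,0,0,0,0,0,0,0,0,0,0]
}}

```text
clock: 8.15
position: [0.6266, -0.1721, 0.0938]
ee_rot: [0.0, 0.976, 0.217, 0.001]
ft_force: [2.9, 0.3, 0.1]
width: 0.005
grasp_force: 1.3
```

Call:
{"method": "step_arm", "body": {
  "deltas": [-0.002,-0.0002,0,0,0,0,0,0,0,0,0,0]
}}

```text
clock: 8.4
position: [0.6247, -0.1727, 0.0938]
ee_rot: [0.0, 0.976, 0.217, 0.0]
ft_force: [4.3, -0.2, -0.7]
width: 0.003
grasp_force: 1.9
```

Run:
```python
from st import *
b=snap('scene','sc5');c=snap('side','si5')
A=cv2.resize(b['color'][145:275,205:385],None,fx=4,fy=4,interpolation=2)
B=cv2.resize(c['color'][200:270,290:360],None,fx=4,fy=4,interpolation=2)
h=np.zeros((520,1000,3),np.uint8);h[:520,:720]=A[:520];h[:280,720:]=B
cv2.imwrite('pics/c5.png',cv2.resize(h,(798,415))[:,:,::-1])
```

```text
8.4 [ 0.6247 -0.1727  0.0938] tool-frame offset from axis mm [-3.7 23.8  0. ] phi 98.8 F [ 4.29 -0.24 -0.75] M [ 0.154 -1.001 -0.035] q [1.000e-04 9.762e-01 2.167e-01 4.000e-04]
```

View pics/c5.png

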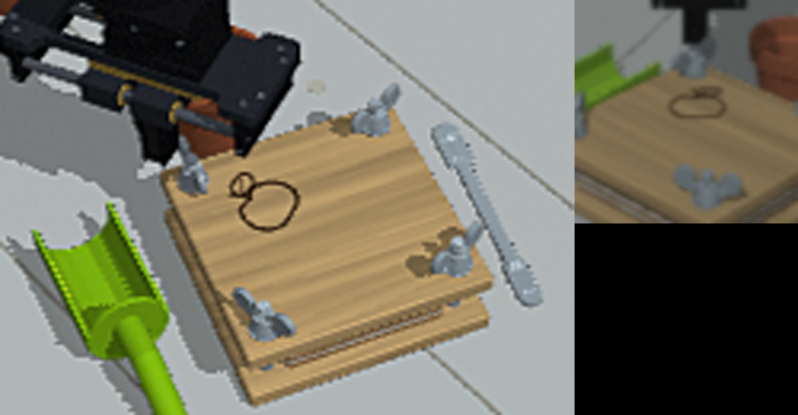

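The scene crop shows the finger against the nut's pot-side wing at about (185,165). The force of 4.3 N implies about 0.1 N m on the nut, which is ten times its friction, so this is probably the stop. The finger is near the pot, though, so I'll lift, look, and confirm on the opposite wing from the apple side.

Call:
{"method": "step_arm", "body": {
  "deltas": [0.006,0,0,0,0,0,0,0,-0.03,0,0,0,0,0,-0.04,0,0,0,0,0,-0.04,0,0,0,-0.01,-0.025,0,0,0,0,-0.01,-0.027,0,0,0,0,0,0,0,0,0,0,0,0,0,0,0,0]
}}

```text
clock: 9.5
position: [0.5898, -0.1323, 0.2034]
ee_rot: [0.0, 0.976, 0.216, -0.0]
ft_force: [-0.3, 0.1, -0.7]
width: 0.004
grasp_force: 0.0
```

Run:
```python
from st import *
a=snap('wrist','w6');b=snap('scene','sc6');c=snap('side','si6')
for o,n,(x0,x1,y0,y1) in(('sc1',b,(300,365,190,275)),('si1',c,(300,390,235,290))):
    g=lambda s:cv2.cvtColor(s['color'],cv2.COLOR_RGB2GRAY)[y0:y1,x0:x1].astype(np.float32)
    print('shift px',cv2.phaseCorrelate(g(load(o)),g(n)))
W=cv2.resize(a['color'][60:340,200:500],None,fx=1.4,fy=1.4,interpolation=2)
B=cv2.resize(b['color'][145:275,205:385],None,fx=2,fy=2,interpolation=2)
h=np.zeros((400,790,3),np.uint8);h[:392,:420]=W;h[:260,425:785]=B
cv2.imwrite('pics/c6.png',h[:,:,::-1])
```

```text
9.5 [ 0.5898 -0.1323  0.2034] tool-frame offset from axis mm [-18.3 -27.5   0. ] phi -123.7 F [-0.28  0.12 -0.7 ] M [-0.001 -0.028 -0.026] q [ 2.000e-04  9.763e-01  2.164e-01 -4.000e-04]
shift px ((-0.021177180040950816, 0.13004669291455428), 1.0344493565735993)
shift px ((0.1552243087849945, 0.0314078000355309), 1.0161401918199326)
```

View pics/c6.png

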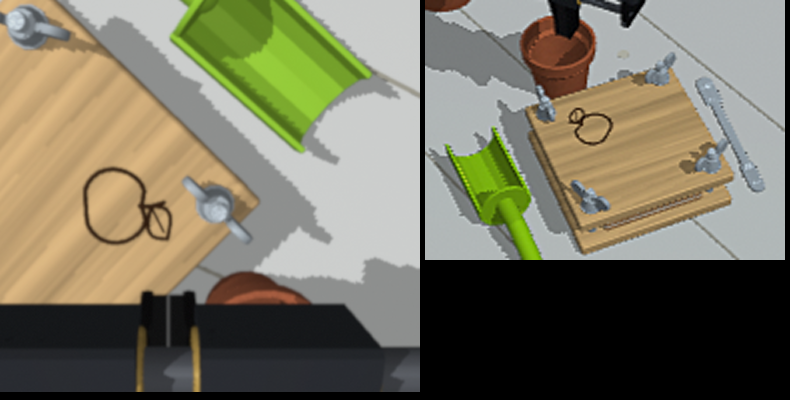

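The press has moved less than 0.2 px. The nut's wings now run from (190,185) to (245,235) in the crop, which puts one wing at φ≈132°. That is about 8.6 rad turned, within the stated range. Next I'll check the stop on the opposite wing.

Call:
{"method": "step_arm", "body": {
  "deltas": [0,0,0.04,0,0,0,0,0,0.04,0,0,0,0,0,0.03,0,0,0,0.008,0,0,0,0,0,0.008,0,0,0,0,0,0,0,0,0,0,0,0,0,0,0,0,0]
}}

```text
clock: 10.52
position: [0.6048, -0.1249, 0.0945]
ee_rot: [0.0, 0.976, 0.217, 0.001]
ft_force: [-0.4, -0.3, -0.1]
width: 0.005
grasp_force: 0.0
```

Call:
{"method": "step_arm", "body": {
  "deltas": [0.004,0,0,0,0,0,0,0,0,0,0,0]
}}

```text
clock: 10.78
position: [0.6076, -0.1232, 0.0936]
ee_rot: [-0.0, 0.976, 0.217, -0.0]
ft_force: [-2.9, -0.2, 0.3]
width: 0.006
grasp_force: 1.2
```

Call:
{"method": "step_arm", "body": {
  "deltas": [0.003,0.0003,0,0,0,0,0,0,0,0,0,0]
}}

```text
clock: 11.02
position: [0.6097, -0.1225, 0.0932]
ee_rot: [-0.0, 0.976, 0.216, -0.001]
ft_force: [-6.4, -0.6, 2.7]
width: 0.004
grasp_force: 3.1
```

```bash
python3 st.py
```

```text
11.025 [ 0.6097 -0.1225  0.0932] tool-frame offset from axis mm [  3.9 -28.    0. ] phi -82.1 F [-6.41 -0.64  2.72] M [-0.252  1.515 -0.063] q [-1.000e-04  9.763e-01  2.165e-01 -1.300e-03]
```

Both wings stop hard at the same angle, with about 0.15 N m on the second. Backing off and lifting clear for a final check.

Call:
{"method": "step_arm", "body": {
  "deltas": [-0.01,0,0,0,0,0,0,0,-0.04,0,0,0,0,0,-0.05,0,0,0,0,0,-0.05,0,0,0,-0.04,-0.01,0,0,0,0,-0.04,-0.01,0,0,0,0,0,0,0,0,0,0,0,0,0,0,0,0]
}}

```text
clock: 12.02
position: [0.5211, -0.1421, 0.234]
ee_rot: [0.0, 0.976, 0.217, 0.001]
ft_force: [0.3, 0.3, 0.7]
width: 0.009
grasp_force: 0.0
```

Run:
```python
from st import *
a=snap('wrist','w7');b=snap('scene','sc7');c=snap('side','si7')
for o,n,(x0,x1,y0,y1) in(('sc1',b,(300,365,190,275)),('si1',c,(300,390,235,290)),('sc1',b,(210,275,205,295)),('sc1',b,(340,380,180,245))):
    g=lambda s:cv2.cvtColor(s['color'],cv2.COLOR_RGB2GRAY)[y0:y1,x0:x1].astype(np.float32)
    print('shift px',cv2.phaseCorrelate(g(load(o)),g(n)))
W=cv2.resize(a['color'][0:340],None,fx=.66,fy=.66,interpolation=3)
B=cv2.resize(b['color'][145:275,205:385],None,fx=2,fy=2,interpolation=2)
h=np.zeros((270,790,3),np.uint8);h[:224,:422]=W;h[:260,425:785]=B
cv2.imwrite('pics/c7.png',h[:,:,::-1])
```

```text
12.025 [ 0.5211 -0.1421  0.234 ] tool-frame offset from axis mm [-84.7 -47.7  -0.2] phi -150.6 F [0.26 0.32 0.7 ] M [ 0.089 -0.022  0.005] q [4.000e-04 9.763e-01 2.166e-01 7.000e-04]
shift px ((0.04332300880846418, 0.12125224107749233), 1.0312576633912545)
shift px ((0.027693202534685213, 0.024260585094637577), 1.0068271684646606)
shift px ((-0.001495017490547923, -0.10524214587211134), 0.9395667111432111)
shift px ((0.09925040488654346, 0.14377030069401542), 1.043783316347334)
```

View pics/c7.png

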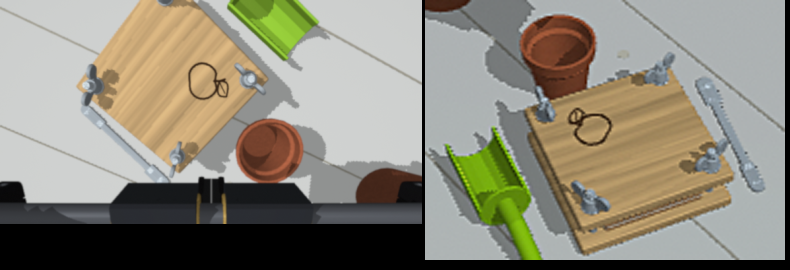

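The press, pot, scoop and widger are all where they started. The loose nut, at (250,78), is at the same angle as at the stop. Handing in.

```bash
python3 -c "
from workcell import ctrl
print(ctrl.hand_in())"
```

```text
the job is handed in; nothing more can be done
None
```

I spun the loose wing nut at the apple corner down about 8.6 rad until both wings stopped hard. The press, small pot, scoop and widger hadn't visibly moved, and the job is handed in at about 12 s on the clock.

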